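# Pop the turbidity meter's hood and load the sample vial

### The arm

A 6-joint arm with a two-finger parallel gripper is mounted at the origin on the work surface. World frame = base frame: x ahead of the robot, y to its left, z up, the work surface at z = 0. Lengths are in m, angles in rad, forces in N, time in s.
With the tool pointing down it reaches from about 0.25 to 0.775 m from the base axis. Payload 4 kg.
Tool frame: the origin (TCP) lies between the finger pads; the fingertips stand 14 mm ahead of it and the grasp point (between the pads) lies 5 mm behind it (robot.nose_length is the distance from the TCP to the fingertips, in m); z points along the fingers, y is the direction in which the jaws open and shut (so a half turn about z gives the same grasp; the last joint's range is limited). The gripper opens to 94 mm and grips with 3 to 60 N. Pads are 16 mm wide; open, the fingers measure 119 mm over their backs; the gripper's body (75 mm by 177 mm) begins 78 mm behind the grasp point.
Start: joints at [1.01, 0.087, 1.371, -0, 1.684, -0.103], TCP at [0.243, 0.493, 0.22] pointing down, gripper open.
Joint ranges: [-3.1, 3.1], [-0.76, 2.03], [0.27, 2.55], [-1.08, 4.22], [0.17, 2.65], [-2.57, 2.57]. Speed limits (rad/s): [2.79, 2.79, 3.14, 3.14, 3.14, 3.14].

### API

Orientations are given as [roll, pitch, yaw] about the fixed x, y, z axes, in that order (R = Rz(yaw) Ry(pitch) Rx(roll)).
In Python, from bench import robot, eyes, finder gives the robot as it stands.
- The arm moves only by the tool play_rows, never from a script. Its argument "rows" is a list of rows, each an object with "linear": the shift along the tool's x, y, z in cm, a list of three; "spin": the turn about the tool's z in degrees. A call has 1 to 12 rows; each row shifts and turns the commanded pose from where the row before left it, along the tool's axes as they then stand; what a row does not reach is not made up. A row lasts 1/12 s, in which the tool goes at most 41.7 mm and 7.16 degrees, less where a joint would pass 70% of its speed; a pose out of reach is approached as far as the arm can. A call with a gripper value outside its range is refused whole. "claw" is the finger opening in cm, from 0 to 9.4, set as the call begins (left out, the last holds). The fingers move at their own pace and stop on an object; the grip force is fixed at half the most. Time passes only in rows, so rows that do not move let the fingers close. It gives the time, the measured TCP pose, the force and the opening at its end, in the units of the state.
- robot.get_obs(): the state, without advancing time (a new reading comes with each control period).
- eyes.snapshot(name): name is "scene" or "top" or "wrist"; returns a dict with "frame" (420x560x3 uint8, red, green, blue), "fx", "fy", "cx", "cy" (pixels), "dist" ([k1, k2, p1, p2, k3] as OpenCV has them; the pictures are not rectified), "rvec" (rotation vector, rad) and "tvec" (3), from world to camera coordinates, as OpenCV has them; the wrist camera has in their place "mount" (4x4, takes a point from camera to tool coordinates, whose origin is the TCP and whose axes are the flange's). Camera axes: x right, y down, z forward; pixel columns grow to the right and rows downward; lengths in m; the calibration is good to about 2 mm. A picture is of the moment at which its call begins: read the wrist's pose just before it. There is no depth.
- robot.close_job(): hands the job in, once; it reports no verdict.
Trained networks look in a picture, given as the dict that the camera call returned (one of the last four; its "shot" number tells which), for a name from the list of things; names that differ only in an ending like _2 or _b are one class to them, and where a whole thing is asked for, a point or a joint stands for the part that bears it (a point fixed in the world has none). Each returns a list of dicts, best first, with "conf" (0 to 1); they miss things now and then, are a little off and sometimes report something else, mostly with a low value. They report only what shows in the picture. A call takes as long as a camera call. They do not tell look-alikes from the thing itself.
- finder.silhouettes(picture, name): "pixels" (420x560 bool, what is visible of it) and "box" ([centre column, centre row, width, height] in pixels, round what is visible of it).
The state is a dict: "time": time; "joint_positions": joint angles; "qvel": joint speeds; "joint_torque": joint torques, N m; "tool_pos": TCP position; "ee_rot": TCP orientation; "wrist_force": force on the tool from outside, world axes, zero at the start; "wrist_torque": the same for the moment, N m; "width": finger opening in m.
Only numpy, scipy, OpenCV 4.12 (cv2) and the standard library are available. Lean on these libraries where they do the work, as an engineer would, in place of code of your own. Each camera call takes 0.05 s, during which the arm holds its last target. There are 200 camera calls.

### The job

Open the turbidity meter by gently pressing down the pad on its hood until the hidden push-to-release catch lets go, then back away and let the sprung hood swing fully open by itself without touching it again. Then take the tall slim sample vial and lower it upright into the meter's well, gently and fully home. Let go, leave the hood open, and leave everything else on the table where it is.

Things in the scene. Friction and masses are not known exactly. Their poses are not given: they have to be found in the camera images.
- meter: bench turbidity meter, fixed to the table: grey base 190 (x) x 160 (y) x 45 mm high, on it a black square well block 85 x 85 mm rising to 60 mm, covered by the white hood. Origin at the centre of its underside, x towards its back (the hinge side), y to its left, z up; the operator's side with display and keys is -x
- hood_pad (a point): centre of the top face of the smooth steel press pad (24 x 36 mm, 2 mm thick) near the front edge of the hood's top; closed, 117 mm above the table. The hood is a white plastic box 120 (x) x 110 (y) x 57 mm, open below; its front edge lies 14 mm in front of this point. Press here straight down; more than 16 N damages it
- hood (a joint): hinge angle of the hood in rad: about 0 shut and latched, to -0.12 while pressed, 1.75 fully open, leaning back past upright. Once freed it follows the finger up with about 2 N and opens in 2 to 4 s if the way is clear, its front rising up and away from the operator: back off up and towards the operator. Past 0.3 rad it is not to be touched. If it stays shut, press again a little harder
- hood_hinge (a point): point on the hood's hinge line, which runs along the meter's y: 62 mm behind the meter's origin, 58 mm up, 108 mm behind the pad. The hidden catch: the pad goes down 3 to 11 mm before it lets go, differing from meter to meter; about 1 mm farther is a firm stop. Pushed at 10 mm/s it takes 3 N at first, 5 to 8 N while the catch moves, then rises steeply: a slow push felt at 10 to 12 N has freed it
- well_mouth (a point): centre of the mouth of the round well in the well block's top face, 60 mm above the table, 5 mm in front of the meter's origin: hole 31 mm across, 28 mm deep, with a 3 mm chamfer; hidden under the hood while that is shut. The open hood stands behind it, 67 mm or more from the well's axis
- vial_mid (a point): centre (half-way up) of the sample vial: tallest and slimmest of the three small capped containers, upright cylinder 28 mm across, 70 mm high, amber glass, white cap, 50 g, standing on the table. Fully home in the well 42 mm stand out and this point is 7 mm above the well's mouth, so grip it 15 to 23 mm above this point to keep the fingers off the well block
- pot_a: bystander: squat capped pot, 40 mm across, 46 mm high; origin under its centre
- pot_b: bystander: another such squat pot
- tub_a: bystander: tub with a lid, 94 mm across, 95 mm high; origin under its centre
- tub_b: bystander: another such tub
- petri: bystander: flat glass dish, 60 mm across, 14 mm high
- tray: bystander: open grey tray 200 x 140 x 50 mm with pipettes
- towel_roll: bystander: paper towel roll standing upright, 110 mm across, 225 mm high
- handset: bystander: black radio handset lying flat, 110 x 55 x 30 mm
Not all that is in view belongs to the job. What is shaped like the part that bears vial_mid but blue or green is not meant. Leave any orange look-alike of the meter alone.

How it is judged:
By the outcome, as a careful person would: the job done as asked, in the order asked, and still so for the second after the job is handed in, with the robot touching nothing.
It also fails if it takes over 59 s, if anything falls off the work surface, if the arm or the gripper's body presses on something with over 40 N, if the wrist force passes 120 N, or if a joint passes its speed limit or range.

## Working session

There is one attempt and no reset: what is moved stays moved. The work goes in short steps, Python scripts to look and compute and a tool call to move; the robot and the scene stay as the last step left them, time stands still between calls to the robot, and variables do not carry over. Pictures are saved under pics/ and viewed, about 8 in all and at most 12, crops included, and the job is handed in when it is done.

Besides the shell and the picture viewer there is one more tool, called after "Request:" by a JSON object that holds its "fn" and its "kwargs", one argument or row to a line. play_rows: Moves the arm, as the interface text tells. Its arguments: {"type":"object","properties":{"rows":{"type":"array"},"claw":{"type":"number"}},"required":["rows"]}

```bash
ls; mkdir -p pics; cat > h.py <<'E'
import numpy as np, cv2
from bench import robot, eyes, finder
from scipy.spatial.transform import Rotation as Rn
def ext(s):
    "R,t world->cam"
    if 'rvec' in s: return cv2.Rodrigues(np.array(s['rvec'],float))[0], np.array(s['tvec'],float).ravel()
    T=np.eye(4); T[:3,:3]=s['Rt']; T[:3,3]=s['pt']; M=np.linalg.inv(T@np.array(s['mount'])); return M[:3,:3],M[:3,3]
def K(s): return np.array([[s['fx'],0,s['cx']],[0,s['fy'],s['cy']],[0,0,1.]])
def snap(n):
    o=robot.get_obs(); s=eyes.snapshot(n); s['Rt']=Rn.from_euler('xyz',o['ee_rot']).as_matrix(); s['pt']=np.array(o['tool_pos']); return s
def onplane(s,uv,z):
    R,t=ext(s); p=cv2.undistortPoints(np.array(uv,float).reshape(-1,1,2),K(s),np.array(s['dist'],float)).reshape(-1,2)
    d=np.c_[p,np.ones(len(p))]@R; c=-R.T@t; return c+d*((z-c[2])/d[:,2])[:,None]
def proj(s,P):
    R,t=ext(s); return cv2.projectPoints(np.array(P,float).reshape(-1,3),cv2.Rodrigues(R)[0],t,K(s),np.array(s['dist'],float))[0].reshape(-1,2)
def save(s,n): cv2.imwrite('pics/'+n,s['frame'][:,:,::-1])
E
python3 - <<'E'
from h import *
print(robot.get_obs())
for c in ['scene','top']:
    s=snap(c); save(s,c+'0.png'); R,t=ext(s); print(c,-R.T@t,s['fx'])
    for n in ['meter','hood_pad','vial_mid']:
        for d in finder.silhouettes(s,n): print(c,n,round(d['conf'],2),np.round(d['box']))
E
```

```text
pics
{'time': 0.0, 'joint_positions': array([ 1.00988852e+00,  8.79477572e-02,  1.37225337e+00, -7.66152559e-06,
        1.68359987e+00, -1.03083798e-01]), 'qvel': array([-0.00024047, -0.00043663, -0.00095752,  0.00100322, -0.00132249,
        0.00038768]), 'joint_torque': array([-8.75094975e-04, -3.40189755e+01, -3.02424860e+01,  7.16249761e-02,
        3.31695902e-02, -1.41153350e-04]), 'tool_pos': array([0.24281758, 0.49291508, 0.21830856]), 'ee_rot': array([-3.13939525e+00, -2.19666916e-04,  2.68376755e+00]), 'wrist_force': array([ 1.2104995 ,  0.8928157 , -0.19799458]), 'wrist_torque': array([ 0.03219387, -0.02222382, -0.00313243]), 'width': 0.09379363168890813}
scene [ 1.08623093 -0.77536544  0.84073704] 473.3792249309627
scene meter 0.95 [334. 199.  82.  72.]
scene meter 0.78 [124. 242. 100.  83.]
scene meter 0.61 [347. 149.  38.  24.]
scene hood_pad 0.94 [120. 227.  71.  57.]
scene hood_pad 0.73 [332. 190.  54.  47.]
scene vial_mid 0.94 [240. 318.  15.  30.]
scene vial_mid 0.9 [229. 298.  13.  30.]
scene vial_mid 0.54 [198. 297.  17.  30.]
top [ 0.27413954 -0.03440669  1.18707606] 423.81686084970875
top meter 0.97 [388. 318.  67.  71.]
top meter 0.74 [224. 195.  74.  83.]
top meter 0.63 [219. 189.  62.  59.]
top hood_pad 0.82 [219. 187.  52.  60.]
top hood_pad 0.72 [394. 319.  55.  50.]
top hood_pad 0.39 [222. 195.  74.  81.]
top vial_mid 0.57 [387. 170.  17.  17.]
top vial_mid 0.49 [393. 210.  15.  11.]
top vial_mid 0.43 [374. 189.  16.  14.]
```

```bash
python3 - <<'E'
import cv2
a=cv2.imread('pics/top0.png');cv2.imwrite('pics/v1.png',cv2.resize(a[120:380,150:470],None,fx=2.3,fy=2.3,interpolation=cv2.INTER_CUBIC))
E
```

```text
(no output)
```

View pics/scene0.png

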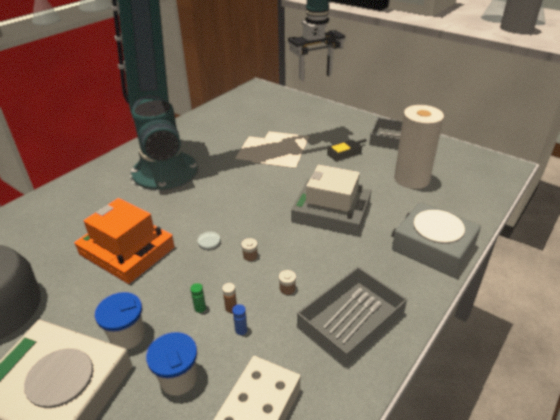

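View pics/top0.png

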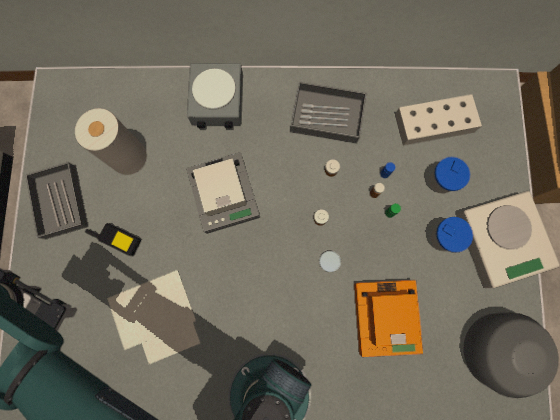

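View pics/v1.png

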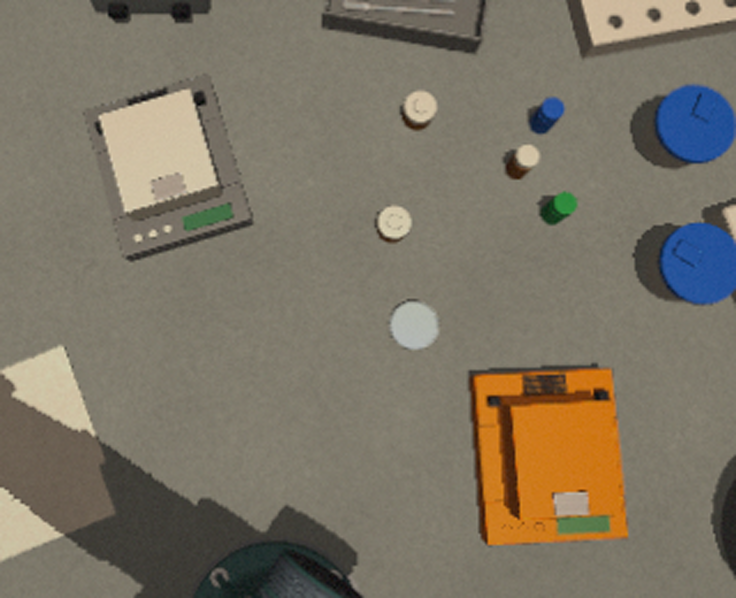

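The real meter is the grey one at top (224,195); the orange one at (388,318) is the look-alike. The vial candidates are blue (387,170), green (393,210) and the white-capped amber one at (378,188). The amber one fits, and the crop confirms its white cap and brown body. The pots are at (332,167) and (321,217).

```bash
python3 - <<'E'
from h import *
s=snap('top')
f=lambda L,z: onplane(s,[[150+x/2.3,120+y/2.3] for x,y in L],z)
b=f([(86,108),(208,75),(252,220),(130,258)],.045); print('base',b.round(4),b.mean(0).round(4))
print([np.linalg.norm(b[i]-b[(i+1)%4]).round(3) for i in range(4)])
fw=(b[0]+b[1]-b[2]-b[3])[:2]; print('yaw deg',np.degrees(np.arctan2(fw[1],fw[0])), 'side', np.degrees([np.arctan2(*(p)[[1,0]]) for p in (b[0]-b[1],b[3]-b[2])]))
print('pad',f([(169,186)],.117).round(4))
h=f([(97,120),(190,90),(218,187),(124,213)],.115);print('hood',h.round(4),h.mean(0).round(4))
print('vial,blue,green',f([(526,156),(553,107),(566,201)],.07).round(4))
print('pots',f([(420,105),(395,221)],.046).round(4))
E
```

```text
base [[0.614  0.2363 0.045 ]
 [0.657  0.0878 0.045 ]
 [0.4767 0.0302 0.045 ]
 [0.4296 0.1741 0.045 ]] [0.5443 0.1321 0.045 ]
[np.float64(0.155), np.float64(0.189), np.float64(0.151), np.float64(0.195)]
yaw deg 18.174893711152407 side [106.15273319 108.1170695 ]
pad [[0.5019 0.1204 0.117 ]]
hood [[0.579  0.2062 0.115 ]
 [0.6154 0.1005 0.115 ]
 [0.5017 0.0653 0.115 ]
 [0.4709 0.1703 0.115 ]] [0.5417 0.1356 0.115 ]
vial,blue,green [[ 0.5517 -0.2926  0.07  ]
 [ 0.6121 -0.3269  0.07  ]
 [ 0.4981 -0.3375  0.07  ]]
pots [[ 0.6203 -0.1715  0.046 ]
 [ 0.4769 -0.1398  0.046 ]]
```

Request:
{"fn": "play_rows", "kwargs": {
  "rows": [
    {"linear": [-3.3,-1.85,0],"spin": 0},
    {"linear": [-3.3,-1.85,0],"spin": 0},
    {"linear": [-3.3,-1.85,0],"spin": 0},
    {"linear": [-3.3,-1.85,0],"spin": 0},
    {"linear": [-3.3,-1.85,0],"spin": 0},
    {"linear": [-3.3,-1.85,0],"spin": 0},
    {"linear": [-3.3,-1.85,0],"spin": 0},
    {"linear": [-3.3,-1.85,0],"spin": 0},
    {"linear": [-3.3,-1.85,0],"spin": 0},
    {"linear": [-3.3,-1.85,0],"spin": 0},
    {"linear": [-3.3,-1.85,0],"spin": 0},
    {"linear": [-3.3,-1.85,0],"spin": 0}
  ],
  "claw": 0
}}

```text
time: 1.45
tool_pos: [0.501, 0.1175, 0.2198]
ee_rot: [3.141, 0.001, 2.684]
wrist_force: [0.6, 1.2, -0.0]
width: 0.0174
```

Request:
{"fn": "play_rows", "kwargs": {
  "rows": [
    {"linear": [0,0,0],"spin": 7},
    {"linear": [0,0,0],"spin": 7},
    {"linear": [0,0,0],"spin": 7},
    {"linear": [0,0,0],"spin": 7},
    {"linear": [0,0,0],"spin": 7},
    {"linear": [0,0,0],"spin": 7},
    {"linear": [0,0,0],"spin": 7},
    {"linear": [0,0,0],"spin": 7},
    {"linear": [0,0,0],"spin": 7},
    {"linear": [0,0,0],"spin": 7}
  ]
}}

```text
time: 2.28
tool_pos: [0.5002, 0.1192, 0.2196]
ee_rot: [3.141, -0.0, 1.456]
wrist_force: [-0.3, 1.1, 0.3]
width: 0.0003
```

Request:
{"fn": "play_rows", "kwargs": {
  "rows": [
    {"linear": [0,0,0],"spin": 7},
    {"linear": [0,0,0],"spin": 7},
    {"linear": [0,0,0],"spin": 7},
    {"linear": [0,0,0],"spin": 7},
    {"linear": [0,0,0],"spin": 7},
    {"linear": [0,0,0],"spin": 7},
    {"linear": [0,0,0],"spin": 7},
    {"linear": [0,0,0],"spin": 7},
    {"linear": [0,0,0],"spin": 7},
    {"linear": [0,0,0],"spin": 3.5},
    {"linear": [0,0,0],"spin": 0},
    {"linear": [0,0,0],"spin": 0}
  ]
}}

```text
time: 3.28
tool_pos: [0.5002, 0.1192, 0.2195]
ee_rot: [-3.142, -0.0, 0.303]
wrist_force: [-0.4, 0.1, 0.9]
width: 0.0006
```

```bash
python3 - <<'E'
from h import *
o=robot.get_obs(); print({k:np.round(v,3) for k,v in o.items()})
s=snap('wrist'); save(s,'w1.png'); print(np.round(s['mount'],3))
for n in ['hood_pad','meter']:
    for d in finder.silhouettes(s,n): print(n,round(d['conf'],2),np.round(d['box']))
E
```

```text
{'time': np.float64(3.283), 'joint_positions': array([0.124, 0.007, 1.454, 0.   , 1.68 , 1.391]), 'qvel': array([ 0.001, -0.   ,  0.002, -0.001,  0.001, -0.002]), 'joint_torque': array([-6.0000e-03, -3.0655e+01, -3.0345e+01,  2.7000e-02, -7.1000e-02,
        6.2000e-02]), 'tool_pos': array([0.5  , 0.119, 0.22 ]), 'ee_rot': array([-3.142, -0.   ,  0.303]), 'wrist_force': array([-0.442,  0.137,  0.942]), 'wrist_torque': array([-0.026,  0.113, -0.075]), 'width': np.float64(0.001)}
[[ 0.001 -0.968 -0.25   0.073]
 [ 1.     0.001  0.    -0.001]
 [-0.    -0.25   0.968 -0.166]
 [ 0.     0.     0.     1.   ]]
hood_pad 0.89 [270. 152. 130. 140.]
meter 0.78 [274. 142. 161. 178.]
meter 0.77 [468. 383.  29.   6.]
```

View pics/w1.png

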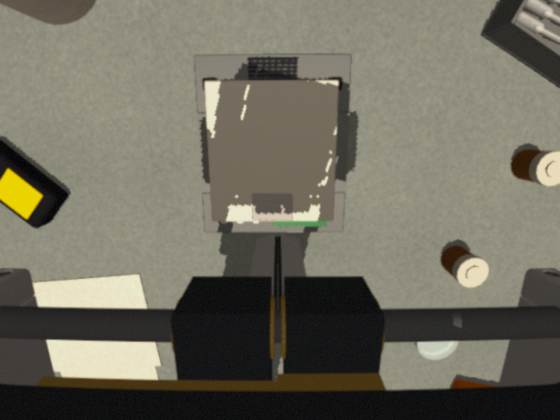

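The wrist view shows the shut hood at about columns 205-338, rows 80-222. The steel pad is near (272,205), and the closed fingers are below it.

```bash
python3 - <<'E'
from h import *
s=snap('wrist')
d=finder.silhouettes(s,'hood_pad')[0]; m=d['pixels'].astype(np.uint8)
c=max(cv2.findContours(m,cv2.RETR_EXTERNAL,cv2.CHAIN_APPROX_NONE)[0],key=cv2.contourArea)
box=cv2.boxPoints(cv2.minAreaRect(c)); w=onplane(s,box,.115); print(box.round(),w.round(4),w.mean(0).round(4),[np.linalg.norm(w[i]-w[i-1]).round(3) for i in range(4)])
p=onplane(s,[(272,205.5),(253,205),(293,205),(272,194),(272,217)],.117); print('pad',p.round(4))
b=onplane(s,[(195,55),(350,54),(344,232),(205,232)],.045); print('base',b.round(4),b.mean(0))
print('back edge deg',np.degrees(np.arctan2(*(b[0]-b[1])[[1,0]]))-90)
cv2.imwrite('pics/c1.png',cv2.resize(s['frame'][180:245,190:360,::-1],None,fx=4.5,fy=4.5,interpolation=cv2.INTER_CUBIC))
E
```

```text
[[204.  79.]
 [338.  79.]
 [338. 221.]
 [204. 221.]] [[0.5884 0.21   0.115 ]
 [0.621  0.1059 0.115 ]
 [0.5075 0.0646 0.115 ]
 [0.4713 0.1802 0.115 ]] [0.5471 0.1402 0.115 ] [np.float64(0.121), np.float64(0.109), np.float64(0.121), np.float64(0.121)]
pad [[0.504  0.1259 0.117 ]
 [0.4994 0.1421 0.117 ]
 [0.51   0.1083 0.117 ]
 [0.5139 0.129  0.117 ]
 [0.4939 0.1228 0.117 ]]
base [[0.6128 0.2423 0.045 ]
 [0.6604 0.0932 0.045 ]
 [0.481  0.0335 0.045 ]
 [0.4332 0.1859 0.045 ]] [0.54684277 0.13871146 0.045     ]
back edge deg 17.721256752944328
```

View pics/c1.png

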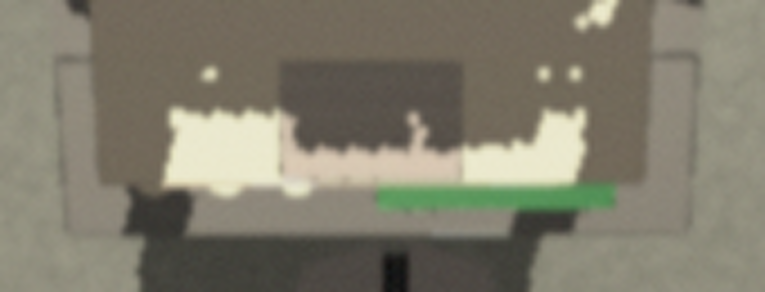

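Request:
{"fn": "play_rows", "kwargs": {
  "rows": [
    {"linear": [0.4,-0.3,2.5],"spin": 0},
    {"linear": [0,0,2.5],"spin": 0},
    {"linear": [0,0,2],"spin": 0},
    {"linear": [0,0,1],"spin": 0},
    {"linear": [0,0,0.4],"spin": 0},
    {"linear": [0,0,0],"spin": 0},
    {"linear": [0,0,0],"spin": 0}
  ]
}}

```text
time: 4.12
tool_pos: [0.5038, 0.1233, 0.1366]
ee_rot: [3.141, -0.002, 0.302]
wrist_force: [0.9, 0.3, -0.9]
width: 0.0002
```

Request:
{"fn": "play_rows", "kwargs": {
  "rows": [
    {"linear": [0,0,0.08],"spin": 0},
    {"linear": [0,0,0.08],"spin": 0},
    {"linear": [0,0,0.08],"spin": 0},
    {"linear": [0,0,0.08],"spin": 0},
    {"linear": [0,0,0.08],"spin": 0}
  ]
}}

```text
time: 4.53
tool_pos: [0.5033, 0.1233, 0.1318]
ee_rot: [3.142, -0.001, 0.301]
wrist_force: [0.7, 0.0, 0.1]
width: 0.0005
```

Request:
{"fn": "play_rows", "kwargs": {
  "rows": [
    {"linear": [0,0,0.08],"spin": 0},
    {"linear": [0,0,0.08],"spin": 0},
    {"linear": [0,0,0.08],"spin": 0}
  ]
}}

```text
time: 4.78
tool_pos: [0.5032, 0.1232, 0.1296]
ee_rot: [3.141, -0.0, 0.301]
wrist_force: [-0.9, 0.1, 2.4]
width: 0.0001
```

Request:
{"fn": "play_rows", "kwargs": {
  "rows": [
    {"linear": [0,0,0.08],"spin": 0},
    {"linear": [0,0,0.08],"spin": 0}
  ]
}}

```text
time: 4.95
tool_pos: [0.503, 0.1232, 0.128]
ee_rot: [3.141, 0.0, 0.301]
wrist_force: [-4.2, -0.4, 7.0]
width: 0.0005
```

Request:
{"fn": "play_rows", "kwargs": {
  "rows": [
    {"linear": [0,0,0.08],"spin": 0}
  ]
}}

```text
time: 5.03
tool_pos: [0.5028, 0.1231, 0.1275]
ee_rot: [3.141, 0.0, 0.301]
wrist_force: [-3.3, -1.1, 6.9]
width: 0.0003
```

Request:
{"fn": "play_rows", "kwargs": {
  "rows": [
    {"linear": [0,0,0.06],"spin": 0}
  ]
}}

```text
time: 5.12
tool_pos: [0.503, 0.1231, 0.127]
ee_rot: [3.141, 0.0, 0.301]
wrist_force: [-3.8, -0.8, 7.0]
width: 0.0005
```

Request:
{"fn": "play_rows", "kwargs": {
  "rows": [
    {"linear": [0,0,0.08],"spin": 0}
  ]
}}

```text
time: 5.2
tool_pos: [0.503, 0.1231, 0.1263]
ee_rot: [3.141, -0.0, 0.301]
wrist_force: [-3.1, -0.6, 7.1]
width: 0.0005
```

Request:
{"fn": "play_rows", "kwargs": {
  "rows": [
    {"linear": [0,0,0.06],"spin": 0}
  ]
}}

```text
time: 5.28
tool_pos: [0.503, 0.1231, 0.1257]
ee_rot: [3.141, -0.0, 0.301]
wrist_force: [-3.3, -0.6, 7.1]
width: 0.0006
```

Request:
{"fn": "play_rows", "kwargs": {
  "rows": [
    {"linear": [0,0,0.08],"spin": 0}
  ]
}}

```text
time: 5.37
tool_pos: [0.503, 0.1231, 0.125]
ee_rot: [3.141, -0.0, 0.301]
wrist_force: [-3.9, -1.3, 7.2]
width: 0.0004
```

Request:
{"fn": "play_rows", "kwargs": {
  "rows": [
    {"linear": [0,0,0.06],"spin": 0}
  ]
}}

```text
time: 5.45
tool_pos: [0.5028, 0.123, 0.1245]
ee_rot: [3.141, 0.0, 0.301]
wrist_force: [-5.4, -1.4, 9.5]
width: 0.0004
```

Request:
{"fn": "play_rows", "kwargs": {
  "rows": [
    {"linear": [0,0,0.03],"spin": 0}
  ]
}}

```text
time: 5.53
tool_pos: [0.5028, 0.123, 0.1244]
ee_rot: [3.141, 0.0, 0.301]
wrist_force: [-5.9, -0.7, 9.5]
width: 0.0004
```

Request:
{"fn": "play_rows", "kwargs": {
  "rows": [
    {"linear": [0,0,0.03],"spin": 0}
  ]
}}

```text
time: 5.62
tool_pos: [0.5028, 0.123, 0.1244]
ee_rot: [3.141, 0.0, 0.301]
wrist_force: [-5.8, -2.5, 11.3]
width: 0.0006
```

Request:
{"fn": "play_rows", "kwargs": {
  "rows": [
    {"linear": [-0.3,0,-0.8],"spin": 0},
    {"linear": [-1.5,0,-2],"spin": 0},
    {"linear": [-2.5,0,-2.5],"spin": 0},
    {"linear": [-2.5,0,-2.5],"spin": 0},
    {"linear": [-2.5,0,-2.5],"spin": 0}
  ]
}}

```text
time: 6.03
tool_pos: [0.4132, 0.0955, 0.226]
ee_rot: [-3.141, 0.001, 0.302]
wrist_force: [0.8, -1.1, -0.5]
width: 0.0003
```

```bash
python3 - <<'E'
from h import *
s=snap('wrist'); save(s,'w2.png')
print([(d['conf'],d['box'].round() if hasattr(d['box'],'round') else d['box']) for d in finder.silhouettes(s,'hood_pad')])
print(np.round(robot.get_obs()['tool_pos'],4))
E
```

```text
[(0.64, [277.6, 59.7, 143.5, 115.6]), (0.47, [492.8, 383.3, 11.7, 6.2])]
[0.4147 0.0955 0.2309]
```

View pics/w2.png

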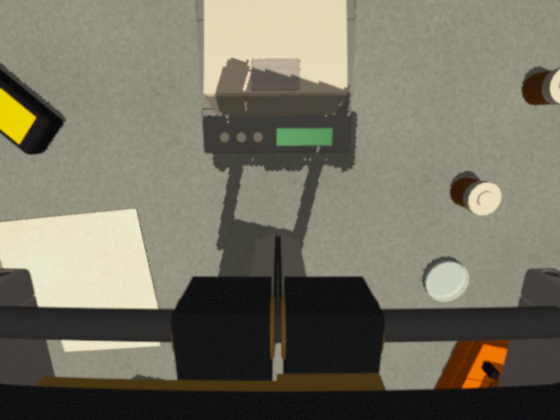

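The hood now shows its front lip and a gap above the base, around (277,100). I'll move on towards the vial while it opens, then check.

Request:
{"fn": "play_rows", "kwargs": {
  "rows": [
    {"linear": [-0.54,3.4,0],"spin": 0},
    {"linear": [-0.54,3.4,0],"spin": 0},
    {"linear": [-0.54,3.4,0],"spin": 0},
    {"linear": [-0.54,3.4,0],"spin": 0},
    {"linear": [-0.54,3.4,0],"spin": 0},
    {"linear": [-0.54,3.4,0],"spin": 0},
    {"linear": [-0.54,3.4,0],"spin": 0},
    {"linear": [-0.54,3.4,0],"spin": 0},
    {"linear": [-0.54,3.4,0],"spin": 0},
    {"linear": [-0.54,3.4,0],"spin": 0},
    {"linear": [-0.54,3.4,0],"spin": 0},
    {"linear": [-0.54,3.4,0],"spin": 0}
  ],
  "claw": 5
}}

```text
time: 7.13
tool_pos: [0.474, -0.315, 0.2234]
ee_rot: [-3.14, 0.001, 0.301]
wrist_force: [0.0, -0.1, 0.8]
width: 0.05
```

Request:
{"fn": "play_rows", "kwargs": {
  "rows": [
    {"linear": [0,0,0],"spin": 0},
    {"linear": [0,0,0],"spin": 0},
    {"linear": [0,0,0],"spin": 0},
    {"linear": [0,0,0],"spin": 0},
    {"linear": [0,0,0],"spin": 0},
    {"linear": [0,0,0],"spin": 0},
    {"linear": [0,0,0],"spin": 0},
    {"linear": [0,0,0],"spin": 0},
    {"linear": [0,0,0],"spin": 0},
    {"linear": [0,0,0],"spin": 0},
    {"linear": [0,0,0],"spin": 0},
    {"linear": [0,0,0],"spin": 0}
  ]
}}

```text
time: 8.13
tool_pos: [0.4736, -0.3132, 0.2256]
ee_rot: [-3.142, -0.0, 0.301]
wrist_force: [0.3, 0.6, 0.4]
width: 0.05
```

```bash
python3 - <<'E'
from h import *
print(np.round(robot.get_obs()['tool_pos'],4))
w=snap('wrist'); t=snap('top'); sc=snap('scene')
for d in finder.silhouettes(w,'vial_mid'): print(round(d['conf'],2),np.round(d['box']))
print(proj(w,[(.5517,-.2926,.07)]))
r=lambda im:cv2.resize(im[:,:,::-1],(390,300),interpolation=cv2.INTER_CUBIC)
A=np.vstack([np.hstack([r(w['frame'][:300,100:490]),r(t['frame'][130:250,150:306])]),np.hstack([r(sc['frame'][120:255,260:436]),r(w['frame'])])])
cv2.imwrite('pics/m3.png',A)
E
```

```text
[ 0.4736 -0.3132  0.2256]
0.87 [327.  68.  34.  35.]
0.83 [302. 177.  28.  36.]
0.56 [283. 115.  28.  29.]
[[281.54751458 118.99570137]]
```

View pics/m3.png

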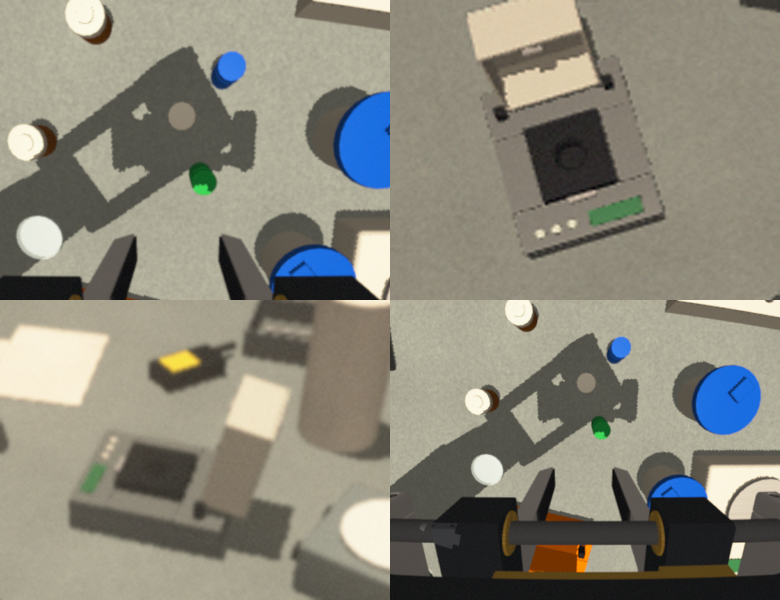

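The hood is fully open, with the well in the block seen at about (571,158) in the top panel. The vial's cap in the wrist view is at about (282,116), in the gripper's shadow between blue and green.

```bash
python3 - <<'E'
from h import *
w=snap('wrist'); t=snap('top')
d=[d for d in finder.silhouettes(w,'vial_mid') if abs(d['box'][0]-283)<10][0]
print('box ctr',d['box'],onplane(w,[d['box'][:2],(282,116)],.07).round(4))
# dark block (85 mm square) and well in top view
p=onplane(t,[(222.4,193.2)],.06); print('well by eye',p.round(4))
g=cv2.cvtColor(t['frame'],cv2.COLOR_RGB2GRAY); roi=np.zeros_like(g); roi[165:220,195:250]=1
m=((g<55)&(roi>0)).astype(np.uint8); c=max(cv2.findContours(m,cv2.RETR_EXTERNAL,cv2.CHAIN_APPROX_NONE)[0],key=cv2.contourArea)
r=cv2.minAreaRect(c); b=onplane(t,cv2.boxPoints(r),.06); print('block',r,b.mean(0).round(4),[np.linalg.norm(b[i]-b[i-1]).round(3) for i in range(4)])
E
```

```text
box ctr [282.0, 113.5, 28.3, 25.8] [[ 0.5568 -0.2915  0.07  ]
 [ 0.5546 -0.2922  0.07  ]]
well by eye [[0.5355 0.1324 0.06  ]]
block ((221.90565490722656, 192.1697998046875), (31.043481826782227, 30.21932029724121), 74.05460357666016) [0.5387 0.1339 0.06  ] [np.float64(0.088), np.float64(0.083), np.float64(0.088), np.float64(0.082)]
```

Request:
{"fn": "play_rows", "kwargs": {
  "rows": [
    {"linear": [2.8,0.13,2],"spin": 0},
    {"linear": [2.8,0.12,2],"spin": 0},
    {"linear": [2.7,0.12,2],"spin": 0},
    {"linear": [0,0,3],"spin": 0},
    {"linear": [0,0,2.5],"spin": 0},
    {"linear": [0,0,0],"spin": 0},
    {"linear": [0,0,0],"spin": 0}
  ]
}}

```text
time: 9.07
tool_pos: [0.553, -0.2914, 0.1089]
ee_rot: [-3.138, 0.003, 0.302]
wrist_force: [-0.3, -0.1, 0.3]
width: 0.0497
```

```bash
python3 - <<'E'
from h import *
o=robot.get_obs();print(np.round(o['tool_pos'],4))
w=snap('wrist'); save(w,'w4.png'); print(onplane(w,[(0,0),(282,200),(282,300)],.07).round(4), proj(w,[(*o['tool_pos'][:2],.07)]))
for d in finder.silhouettes(w,'vial_mid'): print(round(d['conf'],2),np.round(d['box']),onplane(w,[d['box'][:2]],.07).round(4))
E
```

```text
[ 0.553  -0.2914  0.1089]
[[ 0.6461 -0.0849  0.07  ]
 [ 0.578  -0.2861  0.07  ]
 [ 0.506  -0.3089  0.07  ]] [[278.30289813 235.77766771]]
0.81 [279. 220.  41.  59.] [[ 0.5638 -0.2886  0.07  ]]
0.81 [308. 286.  40.  46.] [[ 0.5226 -0.3231  0.07  ]]
0.57 [345. 164.  56.  42.] [[ 0.6133 -0.3179  0.07  ]]
```

View pics/w4.png

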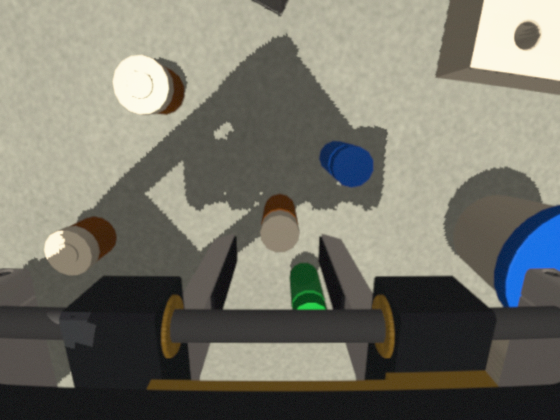

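The cap is at (280,231), straight between the fingers. It's about 3.5 mm ahead of the TCP's projection, and blue and green are clear of the fingers.

Request:
{"fn": "play_rows", "kwargs": {
  "rows": [
    {"linear": [0.35,0.1,1],"spin": 0},
    {"linear": [0,0,1.5],"spin": 0},
    {"linear": [0,0,1.5],"spin": 0},
    {"linear": [0,0,1.2],"spin": 0},
    {"linear": [0,0,0.7],"spin": 0},
    {"linear": [0,0,0],"spin": 0},
    {"linear": [0,0,0],"spin": 0}
  ]
}}

```text
time: 9.75
tool_pos: [0.5577, -0.2921, 0.0519]
ee_rot: [3.141, -0.0, 0.301]
wrist_force: [0.6, -0.8, 0.8]
width: 0.0495
```

Request:
{"fn": "play_rows", "kwargs": {
  "rows": [
    {"linear": [0,0,0],"spin": 0},
    {"linear": [0,0,0],"spin": 0},
    {"linear": [0,0,0],"spin": 0},
    {"linear": [0,0,0],"spin": 0},
    {"linear": [0,0,0],"spin": 0},
    {"linear": [0,0,0],"spin": 0}
  ],
  "claw": 2
}}

```text
time: 10.25
tool_pos: [0.558, -0.2921, 0.0525]
ee_rot: [3.141, -0.001, 0.301]
wrist_force: [-0.1, 1.1, 2.3]
width: 0.0265
```

Request:
{"fn": "play_rows", "kwargs": {
  "rows": [
    {"linear": [0,0,-0.5],"spin": 0},
    {"linear": [0,0,-2],"spin": 0},
    {"linear": [0,0,-3],"spin": 0},
    {"linear": [0,0,-3],"spin": 0},
    {"linear": [0,0,-3],"spin": 0},
    {"linear": [0,0,-2.5],"spin": 0},
    {"linear": [0,0,-1],"spin": 0}
  ]
}}

```text
time: 10.83
tool_pos: [0.5589, -0.2929, 0.2069]
ee_rot: [3.136, -0.005, 0.301]
wrist_force: [-1.3, -0.1, 0.2]
width: 0.0268
```

Request:
{"fn": "play_rows", "kwargs": {
  "rows": [
    {"linear": [0.2,-1.7,0],"spin": 0},
    {"linear": [0.4,-3.7,0],"spin": 0},
    {"linear": [0.45,-3.7,0],"spin": 0},
    {"linear": [0.45,-3.7,0],"spin": 0},
    {"linear": [0.45,-3.7,0],"spin": 0},
    {"linear": [0.45,-3.7,0],"spin": 0},
    {"linear": [0.45,-3.7,0],"spin": 0},
    {"linear": [0.45,-3.7,0],"spin": 0},
    {"linear": [0.45,-3.7,0],"spin": 0},
    {"linear": [0.45,-3.7,0],"spin": 0},
    {"linear": [0.4,-3.7,0],"spin": 0},
    {"linear": [0.35,-2.5,0],"spin": 0}
  ]
}}

```text
time: 11.83
tool_pos: [0.4809, 0.1189, 0.2006]
ee_rot: [-3.14, 0.002, 0.303]
wrist_force: [0.7, -0.8, -0.5]
width: 0.0269
```

Request:
{"fn": "play_rows", "kwargs": {
  "rows": [
    {"linear": [0,0,0],"spin": 0},
    {"linear": [0,0,0],"spin": 0},
    {"linear": [0,0,0],"spin": 0},
    {"linear": [0,0,0],"spin": 0}
  ]
}}

```text
time: 12.17
tool_pos: [0.4826, 0.1149, 0.2011]
ee_rot: [3.141, 0.001, 0.3]
wrist_force: [-0.6, 0.3, -1.4]
width: 0.0268
```

```bash
python3 - <<'E'
from h import *
o=robot.get_obs();p=o['tool_pos'];print(np.round(p,4),o['width'],np.round(o['ee_rot'],3))
w=snap('wrist'); save(w,'w5.png')
R=w['Rt']; pt=lambda v: p+R@np.array(v)
print('proj cap top centre if x=0', proj(w,[pt((0,0,-.0175)),pt((0,0,.0525))]), 'well prior',proj(w,[(.54,.134,.06)]))
for d in finder.silhouettes(w,'vial_mid'): print(round(d['conf'],2),np.round(d['box']))
E
```

```text
[0.4826 0.1149 0.2011] 0.026843168060629342 [3.141e+00 1.000e-03 3.000e-01]
proj cap top centre if x=0 [[278.36726464 272.8011561 ]
 [278.07038639 229.62238311]] well prior [[276.6093518  140.23285884]]
0.8 [278. 258.  50.  86.]
```

View pics/w5.png

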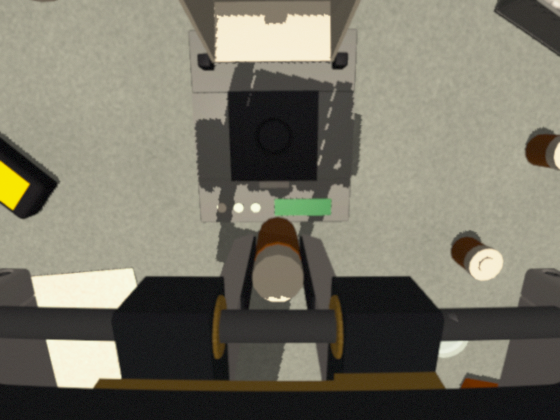

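The open well shows at about (274,136) in the block. The held vial's cap is at about (278,275), upright between the fingers.

```bash
python3 - <<'E'
from h import *
o=robot.get_obs();p=o['tool_pos']
w=snap('wrist'); R=w['Rt']; loc=lambda P:(R.T@(np.array(P)-p).T).T
print('block ctr tool', [loc(q).round(4) for q in onplane(w,[(274.5,136),(274,136)],.06)], onplane(w,[(274.5,136),(274,136)],.06).round(4))
m=finder.silhouettes(w,'vial_mid')[0]['pixels']; ys,xs=np.nonzero(m); print('rows',ys.min(),ys.max(),'cols at 275',xs[ys==275].min(),xs[ys==275].max(), 'cols at 230',xs[ys==230].min(),xs[ys==230].max())
a=np.linspace(0,2*np.pi,60)
for dx in (-.003,0,.003):
    c=lambda z: proj(w,[p+R@np.array((dx+.014*np.cos(t),.014*np.sin(t),z)) for t in a])
    print(dx,'bottom',c(.0525).min(0).round(1),c(.0525).max(0).round(1),'top',c(-.0175).min(0).round(1),c(-.0175).max(0).round(1))
crop=w['frame'][85:190,220:330,::-1].astype(float); e=np.clip((crop-5)*3,0,255).astype(np.uint8)
v=cv2.resize(w['frame'][205:310,220:330,::-1],None,fx=3.6,fy=5,interpolation=cv2.INTER_CUBIC)
cv2.imwrite('pics/c5.png',np.hstack([cv2.resize(e,None,fx=3.6,fy=5,interpolation=cv2.INTER_CUBIC),v]))
E
```

```text
block ctr tool [array([ 0.0646, -0.0034,  0.1414]), array([ 0.0646, -0.0038,  0.1414])] [[0.5434 0.1371 0.06  ]
 [0.5433 0.1375 0.06  ]]
rows 217 301 cols at 275 252 302 cols at 230 260 294
-0.003 bottom [259.1 215.2] [297.  251.2] top [251.5 253.1] [305.2 301.8]
0 bottom [259.  211.2] [297.1 247.4] top [251.4 247.6] [305.3 296.8]
0.003 bottom [259.  207.2] [297.2 243.7] top [251.3 242. ] [305.5 291.8]
```

View pics/c5.png

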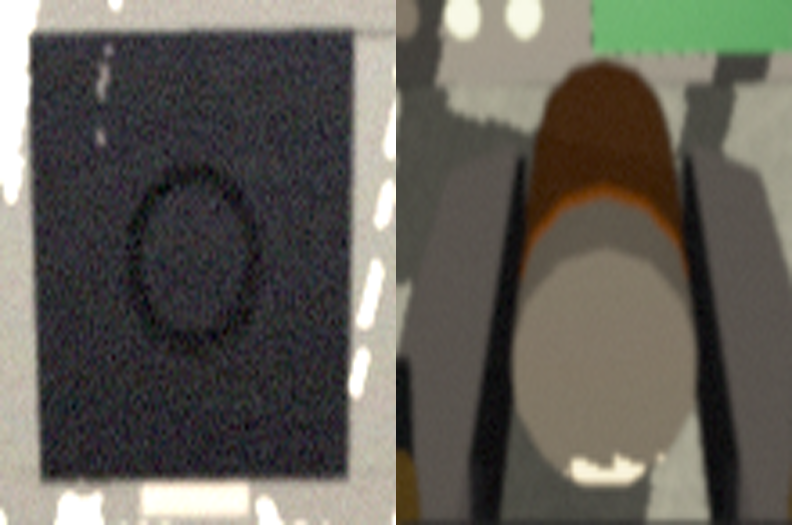

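Request:
{"fn": "play_rows", "kwargs": {
  "rows": [
    {"linear": [1.5,-0.1,0],"spin": 0},
    {"linear": [2,-0.1,0],"spin": 0},
    {"linear": [2,-0.1,1],"spin": 0},
    {"linear": [1.2,0,2],"spin": 0},
    {"linear": [0,0,2],"spin": 0},
    {"linear": [0,0,1.5],"spin": 0},
    {"linear": [0,0,1],"spin": 0},
    {"linear": [0,0,0.3],"spin": 0},
    {"linear": [0,0,0],"spin": 0},
    {"linear": [0,0,0],"spin": 0},
    {"linear": [0,0,0],"spin": 0}
  ]
}}

```text
time: 13.28
tool_pos: [0.5465, 0.1389, 0.1253]
ee_rot: [3.141, -0.003, 0.301]
wrist_force: [0.7, -0.4, -0.6]
width: 0.0264
```

```bash
python3 - <<'E'
from h import *
o=robot.get_obs();p=o['tool_pos'];print(np.round(p,4),o['width'],np.round(o['ee_rot'],3))
w=snap('wrist'); sc=snap('scene'); t=snap('top')
f=lambda im,g: cv2.resize(np.clip(im[:,:,::-1].astype(float)*g,0,255).astype(np.uint8),(395,300),interpolation=cv2.INTER_CUBIC)
v=f(sc['frame'][165:240,280:379],1.6)
cv2.imwrite('pics/m6.png',np.vstack([np.hstack([f(w['frame'][150:300,180:378],2.2),v]),np.hstack([f(t['frame'][155:230,180:279],1.8),f(w['frame'],1)])]))
for d in finder.silhouettes(w,'vial_mid')[:2]+finder.silhouettes(sc,'vial_mid'): print(round(d['conf'],2),np.round(d['box']))
R=w['Rt']; print('scene: bottom centre if at dx -4',proj(sc,[p+R@np.array((-.004,0,.0525)),p+R@np.array((-.004,0,-.0175))]),'well',proj(sc,[(.5427,.1372,.06),(.541,.1342,.06)]))
E
```

```text
[0.5465 0.1389 0.1253] 0.02643087599634101 [ 3.141e+00 -3.000e-03  3.010e-01]
0.91 [277. 258.  51.  86.]
0.81 [240. 318.  18.  29.]
0.81 [200. 295.  18.  32.]
0.58 [249. 252.  16.  24.]
0.5 [330. 183.  12.  24.]
scene: bottom centre if at dx -4 [[330.33335855 191.15163806]
 [331.53235189 169.87055265]] well [[329.97262218 194.97462994]
 [328.86690893 195.27746444]]
```

View pics/m6.png

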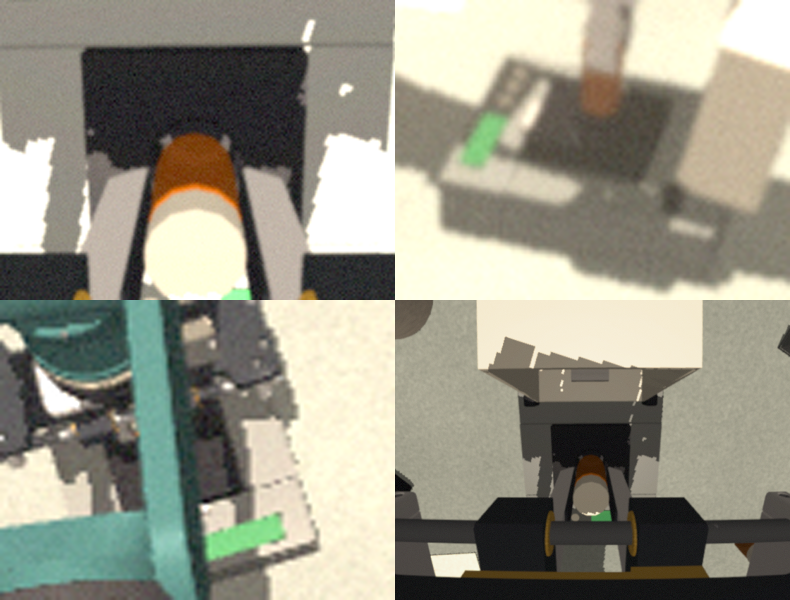

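```bash
python3 - <<'E'
from h import *
o=robot.get_obs();p=o['tool_pos'];w=snap('wrist');R=w['Rt']
L=lambda uv,z:(R.T@(onplane(w,[uv],z)[0]-p)).round(4)
print('back edge',L((180+195/2,173.5),.06),'L',L((180+82/2,173.5),.06),'R',L((180+308/2,173.5),.06))
zb=p[2]-.0525; print('vial bottom far edge',L((180+195/2,216.5),zb), 'bottom z',zb)
a=np.linspace(-1.2,1.2,7)
# where ring of dia 37 would show, well centre = back edge -.0425
be=L((180+195/2,173.5),.06)
q=proj(w,[p+R@(be+np.array([-.0425+.0185*np.cos(t),.0185*np.sin(t),0])) for t in a]); print(((q-[180,150])*2).round(0).tolist())
E
```

```text
back edge [ 0.0396 -0.0005  0.0645] L [ 0.0396 -0.0423  0.0645] R [0.0397 0.0414 0.0646]
vial bottom far edge [ 0.01   -0.0004  0.0525] bottom z 0.07198477788873592
[[150.0, 140.0], [160.0, 124.0], [176.0, 114.0], [195.0, 110.0], [214.0, 114.0], [230.0, 124.0], [240.0, 140.0]]
```

Request:
{"fn": "play_rows", "kwargs": {
  "rows": [
    {"linear": [0.1,0,0.3],"spin": 0},
    {"linear": [0,0,0.3],"spin": 0},
    {"linear": [0,0,0.3],"spin": 0},
    {"linear": [0,0,0.2],"spin": 0},
    {"linear": [0,0,0.2],"spin": 0},
    {"linear": [0,0,0.2],"spin": 0}
  ]
}}

```text
time: 14.08
tool_pos: [0.5465, 0.1392, 0.1083]
ee_rot: [-3.141, 0.0, 0.301]
wrist_force: [0.6, 0.8, -0.1]
width: 0.0262
```

Request:
{"fn": "play_rows", "kwargs": {
  "rows": [
    {"linear": [0,0,0.1],"spin": 0},
    {"linear": [0,0,0.1],"spin": 0},
    {"linear": [0,0,0],"spin": 0}
  ]
}}

```text
time: 14.33
tool_pos: [0.5464, 0.1392, 0.1064]
ee_rot: [-3.141, 0.0, 0.301]
wrist_force: [0.5, -0.8, -0.5]
width: 0.0266
```

Request:
{"fn": "play_rows", "kwargs": {
  "rows": [
    {"linear": [0,0,0.15],"spin": 0},
    {"linear": [0,0,0.2],"spin": 0},
    {"linear": [0,0,0.2],"spin": 0},
    {"linear": [0,0,0.15],"spin": 0},
    {"linear": [0,0,0],"spin": 0}
  ]
}}

```text
time: 14.75
tool_pos: [0.5462, 0.1391, 0.0991]
ee_rot: [-3.141, 0.001, 0.301]
wrist_force: [0.3, -0.3, -0.6]
width: 0.0269
```

Request:
{"fn": "play_rows", "kwargs": {
  "rows": [
    {"linear": [0,0,0.15],"spin": 0},
    {"linear": [0,0,0.2],"spin": 0},
    {"linear": [0,0,0.2],"spin": 0},
    {"linear": [0,0,0.15],"spin": 0},
    {"linear": [0,0,0],"spin": 0}
  ]
}}

```text
time: 15.17
tool_pos: [0.5462, 0.1391, 0.0921]
ee_rot: [-3.141, 0.001, 0.301]
wrist_force: [0.5, -0.8, -0.2]
width: 0.0265
```

Request:
{"fn": "play_rows", "kwargs": {
  "rows": [
    {"linear": [0,0,0.1],"spin": 0},
    {"linear": [0,0,0.1],"spin": 0},
    {"linear": [0,0,0.1],"spin": 0},
    {"linear": [0,0,0.1],"spin": 0},
    {"linear": [0,0,0.08],"spin": 0},
    {"linear": [0,0,0],"spin": 0}
  ]
}}

```text
time: 15.67
tool_pos: [0.5464, 0.1392, 0.0876]
ee_rot: [-3.141, 0.0, 0.301]
wrist_force: [-0.3, -0.7, -0.3]
width: 0.0268
```

Request:
{"fn": "play_rows", "kwargs": {
  "rows": [
    {"linear": [0,0,0.06],"spin": 0},
    {"linear": [0,0,0.06],"spin": 0}
  ]
}}

```text
time: 15.83
tool_pos: [0.5466, 0.1392, 0.0867]
ee_rot: [-3.142, -0.0, 0.301]
wrist_force: [0.7, -0.1, -0.9]
width: 0.0264
```

Request:
{"fn": "play_rows", "kwargs": {
  "rows": [
    {"linear": [0,0,0.06],"spin": 0},
    {"linear": [0,0,0.06],"spin": 0}
  ]
}}

```text
time: 16.0
tool_pos: [0.5466, 0.1392, 0.0855]
ee_rot: [-3.142, -0.0, 0.301]
wrist_force: [0.6, 0.1, -0.8]
width: 0.0262
```

Request:
{"fn": "play_rows", "kwargs": {
  "rows": [
    {"linear": [0,0,0.05],"spin": 0},
    {"linear": [0,0,0.05],"spin": 0}
  ]
}}

```text
time: 16.17
tool_pos: [0.5466, 0.1392, 0.0845]
ee_rot: [-3.142, -0.0, 0.301]
wrist_force: [-0.5, 0.6, 3.6]
width: 0.0264
```

Request:
{"fn": "play_rows", "kwargs": {
  "rows": [
    {"linear": [0,0,0.05],"spin": 0}
  ]
}}

```text
time: 16.25
tool_pos: [0.5467, 0.1392, 0.0845]
ee_rot: [-3.142, -0.0, 0.301]
wrist_force: [-1.5, -0.8, 3.6]
width: 0.0263
```

The vial touched bottom at exactly the expected home height (TCP 0.0845), with about 3.6 N. Next I release it and retreat straight up.

Request:
{"fn": "play_rows", "kwargs": {
  "rows": [
    {"linear": [0,0,0],"spin": 0},
    {"linear": [0,0,0],"spin": 0},
    {"linear": [0,0,0],"spin": 0},
    {"linear": [0,0,0],"spin": 0}
  ],
  "claw": 5
}}

```text
time: 16.58
tool_pos: [0.5466, 0.1392, 0.0839]
ee_rot: [-3.142, -0.0, 0.301]
wrist_force: [-0.0, -0.2, 0.2]
width: 0.0485
```

Request:
{"fn": "play_rows", "kwargs": {
  "rows": [
    {"linear": [0,0,-0.5],"spin": 0},
    {"linear": [0,0,-1.5],"spin": 0},
    {"linear": [0,0,-3],"spin": 0},
    {"linear": [0,0,-3],"spin": 0},
    {"linear": [-2,0,-3],"spin": 0},
    {"linear": [-3,0,-1],"spin": 0},
    {"linear": [-3,0,0],"spin": 0},
    {"linear": [-1,0,0],"spin": 0},
    {"linear": [0,0,0],"spin": 0},
    {"linear": [0,0,0],"spin": 0},
    {"linear": [0,0,0],"spin": 0}
  ]
}}

```text
time: 17.5
tool_pos: [0.4613, 0.1127, 0.2035]
ee_rot: [-3.141, 0.0, 0.301]
wrist_force: [0.1, 0.1, 0.4]
width: 0.0501
```

```bash
python3 - <<'E'
from h import *
o=robot.get_obs();p=o['tool_pos'];print(np.round(p,4),o['width'])
w=snap('wrist'); sc=snap('scene'); t=snap('top')
f=lambda im: cv2.resize(im[:,:,::-1],(395,300),interpolation=cv2.INTER_CUBIC)
cv2.imwrite('pics/m7.png',np.vstack([np.hstack([f(w['frame'][0:225,130:427]),f(sc['frame'][150:240,270:389])]),np.hstack([f(sc['frame']),f(t['frame'])])]))
print('expect cap top', proj(w,[(.5437,.138,.102)]))
for d in finder.silhouettes(w,'vial_mid'): print(round(d['conf'],2),np.round(d['box']))
E
```

```text
[0.4613 0.1127 0.2035] 0.05014668378777587
expect cap top [[278.47680104 110.56449561]]
```

View pics/m7.png

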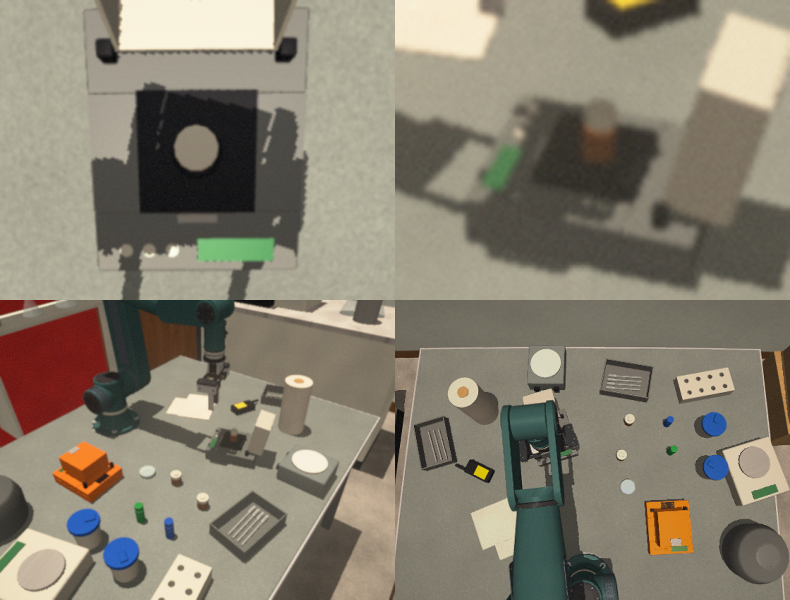

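The vial stands upright in the well, with its cap at panel pixel (196,148), which is where a vial fully home should be. The hood is open and nothing else has moved. I'll hand in the job.

```bash
python3 -c "
from bench import robot
print(robot.close_job())"
```

```text
the job is handed in; nothing more can be done
None
```

The job is done and handed in at about 17.5 s: the hood is open and the amber vial is in the meter's well.

- **Hood:** I pressed the pad down slowly to about 5 mm. Downward force peaked at 11.3 N, or about 13 N counting sideways force, under the 16 N limit. I backed off up and towards the operator. The next pictures showed the hood fully open.
- **Vial:** I lifted the amber, white-capped vial from between the blue and green look-alikes and lowered it into the well with no sideways resistance. It touched bottom at about 3.6 N with the TCP at 84.5 mm, the expected home height. Then I let go and backed clear.

**Last checks:** The final pictures show the vial upright with its cap where a vial fully home should be. The hood is still open, the look-alikes and bystanders are where they were, and the robot is touching nothing.

**Disagreements:**
- The top and wrist cameras differed by about 5 mm on the well's position. I settled this by comparing the vial with the well block up close in the wrist view.
- The grip was about 4 mm off the vial's centre, which I allowed for when placing it.
- The vision network did not detect the seated vial in the last wrist picture, so that check was by eye.

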